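Knife-edge balance check of loaded bar rotors

ROBOT

A 7-joint arm with a two-finger parallel gripper is mounted at the origin on the work surface. World frame = base frame: x ahead of the robot, y to its left, z up, the work surface at z = 0. Lengths are in mm, angles in rad, forces in N, time in s.
With the tool pointing down it reaches from about 425 to 875 mm from the base axis. Payload 8.4 kg.
Tool frame: the origin (TCP) lies on the centre line of the jaws, within the pads' length; the fingertips stand 22 mm ahead of it and the grasp point (between the pads) lies 3 mm ahead of it; z points along the fingers, y is the line along which they close (so a half turn about z gives the same grasp; the last joint's range is limited). The gripper opens to 85 mm and grips with 20 to 120 N. Pads are 22 mm wide; open, the fingers measure 114 mm over their backs; the gripper's body (76 mm by 85 mm) begins 54 mm behind the grasp point. The pads swing forward as they close: fully open they stand 13 mm farther back than shut.
Start: joints at [-1.358, 0.333, 0.04, 1.465, -0.013, 1.343, -0.059], TCP at [199.404, 618.63, 253.308] pointing down, gripper open.
Joint ranges: [-2.58, 2.58], [-0.38, 2.09], [-1.3, 1.39], [0.25, 2.4], [-1.5, 4.64], [0.08, 2.09], [-2.65, 2.65]. Speed limits (rad/s): [2.22, 2.22, 2.79, 2.79, 3.14, 3.14, 3.14].

INTERFACE

Orientations are given as a rotation vector (axis times angle).
In Python, from plant import r gives the robot as it stands. Calls block until the motion is done:
- r.movep(position, orientation): joint-space move of the TCP to a pose.
- r.movel(position, rate=150, rotation=None, max_force=None): straight line of the TCP; rotation=None keeps the orientation; rate is the mean speed in mm/s. With max_force (N) it stops when the force on the tool has changed by that much, and returns True; else False.
- r.movej(angles): joint-space move.
- r.command_gripper(opening, force=None): opening from 0.0 (shut) to 1.0 (fully open); force is the grip in N (None keeps the last); returns when the fingers have stopped.
- r.pause(seconds).
- r.inverse_kinematics(position, orientation): joint angles nearest the present ones, or None.
- r.snapshot(name): name is "side" or "top"; returns a dict with "pixels" (480x640x3 uint8, red, green, blue), "camera_matrix" (3x3 intrinsics, pixels), "R" (3x3) and "t" (3): a world point X has camera coordinates R X + t. Camera axes: x right, y down, z forward; pixel columns grow to the right and rows downward; lengths in mm; the calibration is good to about 2 mm. A picture is of the moment at which its call begins. There is no depth.
A pose or a line that the arm cannot do raises r.PlanningError and nothing moves.
- r.job_done(): hands the job in; it is judged then, once.
Readings, each from a call of its own:
- r.get_clock(): time.
- r.get_q(): joint angles.
- r.get_joint_vel(): joint speeds.
- r.get_joint_torque(): joint torques, N m.
- r.get_position(): TCP position.
- r.get_orientation(): TCP orientation.
- r.get_contact_force(): force on the tool from outside, world axes, zero at the start.
- r.get_ft_torque(): the same for the moment, N m.
- r.get_gripper_width(): opening from 0.0 (shut) to 1.0 (fully open).
- r.get_gripper_force(): force on a finger pad.
Only numpy, scipy, OpenCV 4.12 (cv2) and the standard library are available. Lean on these libraries where they do the work, as an engineer would, in place of code of your own. Each camera call takes 0.05 s, during which the arm holds its last target. There are 200 camera calls.

TASK

Three loaded bar rotors stand on the paper pad, and only one of them is loaded evenly. Try them across the knife edge of the balance stand: stand the two that tip in the steel tray, and leave the one that stays level resting freely on the knife edge. Keep the rotors upright, set them down gently without letting them drop, and do not disturb the other things on the bench.

Things in the scene. Friction and masses are not known exactly. Their poses are not given: they have to be found in the camera images.
- rotor_1: bar rotor, 155 mm long, 35 mm wide, 105 mm high, about 0.19 kg: two flat-bottomed aluminium buckets (32 mm diameter, 51 mm high) 60 mm either side of the middle, each with a red-capped tube up to 84 mm, joined by an arm 48 to 58 mm up. Origin: under the middle, level with the buckets' bottoms; x along the arm, y across it, z up. The three look alike; which one is loaded evenly varies
- rotor_2: another bar rotor, same look, size, origin and axes as rotor_1
- rotor_3: another bar rotor, same look, size, origin and axes as rotor_1
- rotor_1_grip (a point): the black square lifting handle in the middle of rotor_1, 20 x 20 mm, sides along the rotor's x and y, standing from 69 to 104 mm above the rotor's origin; this point is on its axis 88 mm up
- rotor_2_grip (a point): the same point of the handle of rotor_2
- rotor_3_grip (a point): the same point of the handle of rotor_3
- rotor_1_slot (a point): apex of the bearing slot under the handle of rotor_1, 60 mm above its origin: an inverted V open below, 28 mm wide along x at the mouth, 24 mm long along y. Lowered over the blade it centres itself from up to about 8 mm off
- rotor_2_slot (a point): the same point of the slot of rotor_2
- rotor_3_slot (a point): the same point of the slot of rotor_3
- stand: knife-edge balance stand, fixed: grey base 130 x 90 mm, 20 mm high (brass nuts to 28 mm), a column 14 x 36 mm in the middle and on it an upright steel blade, 34 mm long along the stand's y. Origin: under the middle of the base, on the bench. A rotor hangs across the blade with its arm along the stand's x, either way round
- knife (a point): middle of the blade's edge, where a slot's apex rests, 106 mm above the bench (rotor origin then 46 mm up); axes as the stand's. Rotors rock freely on it: released level, an even one stays level; an uneven one is past 6 degrees within 0.5 s, swings to about 18 and settles near 10 degrees, heavy end down, without falling off
- tray: shallow steel tray for the unevenly loaded rotors, fixed, 240 x 220 mm outside, walls 22 mm high and 3 mm thick, floor 3 mm above the bench. Origin: under its middle, on the bench; x along the 240 mm side. Two rotors fit side by side with their arms along the tray's y
- pad: white paper bench pad, fixed, 290 x 220 mm, 2 mm thick; at first the rotors stand on it side by side along its x, about 90 mm apart, arms roughly along its y; origin under its middle. Pad and tray may lie on either side of the stand
- timer: white timer, loose, 62 x 70 x 18 mm, origin under its middle; leave alone
- forceps: steel forceps, loose, lying flat, 145 mm long along x, 20 mm wide, 5 mm high, origin under the middle; leave alone
- bottle: square bottle of medium with a white cap, loose, 60 x 60 x 125 mm, origin under its middle; leave alone
- tip_box: green box of pipette tips, loose, 84 x 122 x 86 mm, origin under its middle; leave alone

How it is judged (in metres and radians):
At the end, for the whole second after the job is handed in: One rotor rests freely on the knife edge with its slot apex within 5 mm across, 14 mm along and 4 mm in height of its place there, level within 4 degrees and not swinging (under 0.3 rad/s); the other two stand upright (within 4.5 degrees) and still on the floor of the steel tray (((x of rotor_1_slot in the frame of knife between -0.005 and 0.005 m and y of rotor_1_slot in the frame of knife between -0.014 and 0.014 m and z of rotor_1_slot in the frame of knife between -0.004 and 0.004 m and angle between rotor_1's own z axis and vertical below 0.07 rad and angular speed of rotor_1 below 0.3 rad/s and x of rotor_2 in the frame of tray between -0.115 and 0.115 m and y of rotor_2 in the frame of tray between -0.105 and 0.105 m and z of each of rotor_2, rotor_3 in the frame of tray below 0.008 m and angle between each of rotor_2, rotor_3's own z axis and vertical below 0.08 rad and linear speed of each of rotor_2, rotor_3 below 0.03 m/s and x of rotor_3 in the frame of tray between -0.115 and 0.115 m and y of rotor_3 in the frame of tray between -0.105 and 0.105 m) or (x of rotor_2_slot in the frame of knife between -0.005 and 0.005 m and y of rotor_2_slot in the frame of knife between -0.014 and 0.014 m and z of rotor_2_slot in the frame of knife between -0.004 and 0.004 m and angle between rotor_2's own z axis and vertical below 0.07 rad and angular speed of rotor_2 below 0.3 rad/s and x of rotor_1 in the frame of tray between -0.115 and 0.115 m and y of rotor_1 in the frame of tray between -0.105 and 0.105 m and z of each of rotor_1, rotor_3 in the frame of tray below 0.008 m and angle between each of rotor_1, rotor_3's own z axis and vertical below 0.08 rad and linear speed of each of rotor_1, rotor_3 below 0.03 m/s and x of rotor_3 in the frame of tray between -0.115 and 0.115 m and y of rotor_3 in the frame of tray between -0.105 and 0.105 m) or (x of rotor_3_slot in the frame of knife between -0.005 and 0.005 m and y of rotor_3_slot in the frame of knife between -0.014 and 0.014 m and z of rotor_3_slot in the frame of knife between -0.004 and 0.004 m and angle between rotor_3's own z axis and vertical below 0.07 rad and angular speed of rotor_3 below 0.3 rad/s and x of rotor_1 in the frame of tray between -0.115 and 0.115 m and y of rotor_1 in the frame of tray between -0.105 and 0.105 m and z of each of rotor_1, rotor_2 in the frame of tray below 0.008 m and angle between each of rotor_1, rotor_2's own z axis and vertical below 0.08 rad and linear speed of each of rotor_1, rotor_2 below 0.03 m/s and x of rotor_2 in the frame of tray between -0.115 and 0.115 m and y of rotor_2 in the frame of tray between -0.105 and 0.105 m))); the robot touches nothing.
It fails at once if a rotor is tipped over by more than 45 degrees (angle between any of rotor_1, rotor_2, rotor_3's own z axis and vertical above 0.785 rad).
It fails at once if a rotor is dropped: out of the fingers it falls at over 0.7 m/s, as after a drop of 25 mm ((linear speed of rotor_1 above 0.7 m/s and contact force between rotor_1 and the fingers below 0.05 N) or (linear speed of rotor_2 above 0.7 m/s and contact force between rotor_2 and the fingers below 0.05 N) or (linear speed of rotor_3 above 0.7 m/s and contact force between rotor_3 and the fingers below 0.05 N)).
It fails at once if the timer, forceps, bottle or tip box is pushed by more than 30 mm (distance of any of timer, forceps, bottle, tip_box from where it was at the start of the episode above 0.03 m).
It also fails if it takes over 72 s, if anything falls off the work surface, if the arm or the gripper's body presses on something with over 40 N, if the wrist force passes 120 N, or if a joint passes its speed limit or range.

## Working session

There is one attempt and no reset: what is moved stays moved. The work goes in short steps, each a Python script; the robot and the scene stay as the last script left them, time stands still between calls to the robot, and variables do not carry over. Pictures are saved under pics/ and viewed, at most 10 in all, crops included, and the job is handed in when it is done.

```bash
ls; mkdir -p pics
python3 - <<'E'
from plant import r
import cv2,numpy as np
for n in("top","side"):
    s=r.snapshot(n); cv2.imwrite(f"pics/{n}0.png",s["pixels"][:,:,::-1]); np.savez(f"{n}0.npz",**s)
    print(n,s["camera_matrix"].round(1).tolist(),s["R"].round(3).tolist(),s["t"].round(1).tolist(),(-s["R"].T@s["t"]).round())
print(r.get_clock(),r.get_orientation())
E
```

```text
pics
top [[484.7, 0.0, 316.5], [0.0, 484.7, 231.1], [0.0, 0.0, 1.0]] [[-0.016, -1.0, -0.023], [-0.986, 0.02, -0.164], [0.164, 0.02, -0.986]] [18.8, 580.5, 879.2] [428. -10. 963.]
side [[447.3, 0.0, 317.9], [0.0, 447.3, 240.3], [0.0, 0.0, 1.0]] [[1.0, -0.018, 0.006], [-0.01, -0.769, -0.639], [0.016, 0.639, -0.769]] [-577.7, 82.6, 1022.4] [ 562. -600.  843.]
0.1 [-4.87774042e-01 -3.10337303e+00  2.26964928e-03]
```

View pics/top0.png

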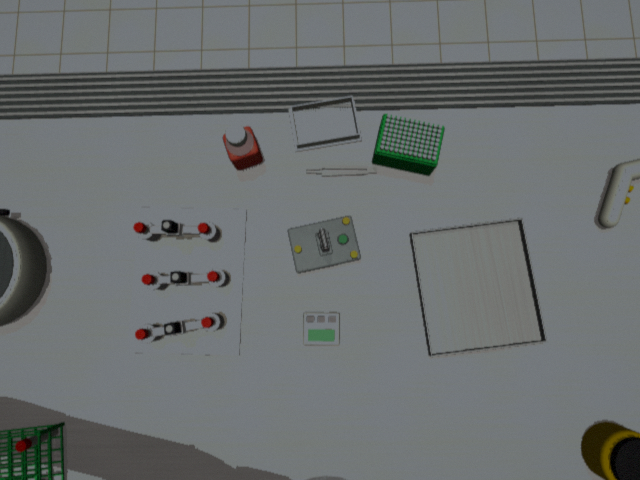

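View pics/side0.png

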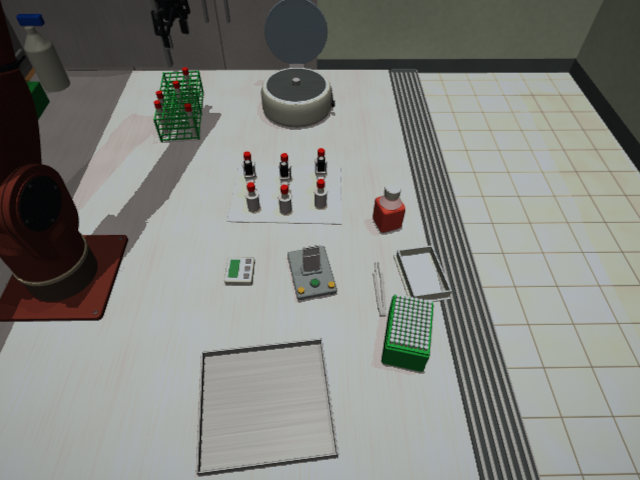

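Top view: the rotors are at the left (handles near (168,227), (179,278), (173,327)). The stand is at (324,243), the tray at (478,287) and the timer at (321,328). The side view shows the same layout, and every arm runs roughly along world y. Next I'll measure.

```bash
cat > h.py <<'E'
import cv2,numpy as np
def ray(s,uv,z):
    """world point at height z seen at pixel uv"""
    R,t,K=s["R"],s["t"],s["camera_matrix"]; c=-R.T@t
    d=R.T@np.linalg.inv(K)@np.array([uv[0],uv[1],1.]); return c+d*(z-c[2])/d[2]
def blobs(m,amin=20):
    n,_,st,ce=cv2.connectedComponentsWithStats(m.astype(np.uint8)); return [(ce[i],st[i,4]) for i in range(1,n) if st[i,4]>=amin]
def red(s):
    p=s["pixels"].astype(int); return (p[:,:,0]>90)&(p[:,:,1]<.5*p[:,:,0])&(p[:,:,2]<.5*p[:,:,0])
E
python3 - <<'E'
from h import *
S={n:dict(np.load(n+"0.npz")) for n in("top","side")}
np.set_printoptions(precision=1,suppress=True)
for n,win in(("top",(120,205,235,350)),("side",(230,140,340,215))):
    s=S[n]; x0,y0,x1,y1=win; m=red(s); k=np.zeros_like(m); k[y0:y1,x0:x1]=1
    for c,a in blobs(m&k): print(n,"cap",c,a,ray(s,c,78))
s=S["top"]; p=s["pixels"].astype(int)
k=np.zeros(p.shape[:2],bool); k[205:345,155:198]=1
for c,a in blobs((p.max(2)<45)&k): print("handle",c,a,ray(s,c,100))
# tray: corners of rim
for uv in((411,233),(520,220),(544,340),(430,355)): print("rim",ray(s,uv,22))
img=s["pixels"][200:285,275:375]; im2=S["side"]["pixels"][235:310,275:350]
a=cv2.resize(img,None,fx=5,fy=5,interpolation=2); b=cv2.resize(im2,(300*5//4*1,425*375//425),interpolation=2)
b=cv2.resize(im2,None,fx=4,fy=4,interpolation=2); o=np.zeros((425,800,3),np.uint8); o[:425,:500]=a; o[:300,500:]=b
cv2.imwrite("pics/stand.png",o[:,:,::-1])
for uv in((288,231),(351,216),(360,259),(297,273)): print("base",ray(s,uv,20))
E
```

```text
top cap [137.8 226.7] 65 [590.7 341.6  78. ]
top cap [202.1 227.1] 66 [587.5 220.7  78. ]
top cap [211.8 275.8] 73 [496.5 200.8  78. ]
top cap [146.1 278.8] 72 [493.2 321.9  78. ]
top cap [205.9 322. ] 72 [413.5 209.8  78. ]
top cap [139.7 333.8] 73 [394.5 329.4  78. ]
side cap [320.8 150.1] 25 [591.4 348.1  78. ]
side cap [246.7 153.7] 27 [394.9 335.5  78. ]
side cap [283.8 155.1] 27 [493.2 328.5  78. ]
side cap [320.4 181.2] 31 [587.6 226.9  78. ]
side cap [250.2 184.5] 33 [413.4 217.   78. ]
side cap [283.9 186.8] 30 [497.2 207.6  78. ]
handle [171.3 227.5] 119 [584.1 271.4 100. ]
handle [157.  236.2] 26 [568.5 297.  100. ]
handle [180.  277.4] 115 [493.1 252.6 100. ]
handle [163.1 285.9] 31 [478.5 282.6 100. ]
handle [174.  327.7] 117 [405.  260.7 100. ]
rim [ 577.6 -176.1   22. ]
rim [ 599.1 -389.7   22. ]
rim [ 369.3 -414.9   22. ]
rim [ 345.  -200.5   22. ]
base [586.7  65.1  20. ]
base [614.3 -59.9  20. ]
base [528.6 -75.   20. ]
base [503.5  48.2  20. ]
```

View pics/stand.png

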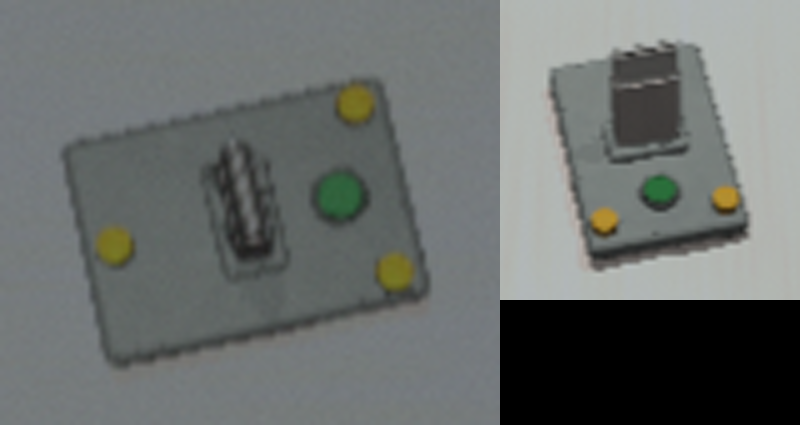

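The stand crop shows the blade edge from about (322,228) to (326.6,247) in the top view, and from (303,248) to (319.5,245.5) in the side view. I'll compute the knife point and check the IK for all stations.

```bash
cat >> h.py <<'E'
from plant import r
from scipy.spatial.transform import Rotation as Ro
def ori(deg):
    """tool down, closing line (tool y) along world angle deg"""
    a=np.radians(deg); y=np.array([np.cos(a),np.sin(a),0]); z=np.array([0,0,-1.])
    return Ro.from_matrix(np.c_[np.cross(y,z),y,z]).as_rotvec()
ROT={"A":(588,280,88.5),"B":(494.5,260.5,91.6),"C":(404,268.5,99)}
UP=235; OPEN=.55
E
python3 - <<'E'
from h import *
np.set_printoptions(precision=2,suppress=True)
T=dict(np.load("top0.npz"));S=dict(np.load("side0.npz"))
print("knife",ray(T,(324.4,237.6),106),ray(S,(311.2,246.8),106))
a,b=ray(T,(322,228),106),ray(T,(326.6,247),106);print("blade top",a,b)
a,b=ray(S,(303,248),106),ray(S,(319.5,245.5),106);print("blade side",a,b)
st=dict(ROT,K=(558,-5,102),T1=(527,-290,96),T2=(418,-301,96))
for k,(x,y,d) in st.items():
  for z in(93,UP):
    for f in(0,180):
      q=r.inverse_kinematics((x,y,z),ori(d+f)); print(k,z,f,q if q is None else np.array(q))
E
```

```text
knife [559.01  -6.8  106.  ] [562.81  -5.94 106.  ]
blade top [576.51  -2.83 106.  ] [542.  -10.4 106. ]
blade side [545.48  -8.97 106.  ] [580.45  -2.63 106.  ]
A 93 0 [-0.74  0.47  0.29  1.65 -0.15  1.05  1.15]
A 93 180 [-0.98  0.52  0.62  1.66 -0.34  1.07 -1.85]
A 235 0 [-0.76  0.35  0.32  1.5  -0.11  1.31  1.12]
A 235 180 [-0.99  0.39  0.64  1.51 -0.24  1.32 -1.93]
B 93 0 [-0.81  0.3   0.29  1.88 -0.1   0.98  1.12]
B 93 180 [-1.06  0.33  0.59  1.89 -0.21  0.98 -1.92]
B 235 0 [-0.83  0.16  0.3   1.73 -0.05  1.26  1.08]
B 235 180 [-1.07  0.17  0.58  1.74 -0.1   1.26 -2.02]
C 93 0 [-0.9   0.15  0.24  2.05 -0.04  0.94  1.09]
C 93 180 [-1.15  0.16  0.51  2.06 -0.1   0.94 -2.  ]
C 235 0 [-0.92  0.    0.24  1.89 -0.    1.25  1.05]
C 235 180 [-1.15 -0.01  0.48  1.9   0.01  1.25 -2.09]
K 93 0 [-0.67  0.35  0.71  1.9  -0.27  0.99  1.94]
K 93 180 [-0.8   0.4   0.88  1.9  -0.36  1.01 -1.12]
K 235 0 [-0.76  0.19  0.78  1.75 -0.14  1.26  1.84]
K 235 180 [-0.82  0.2   0.87  1.75 -0.16  1.26 -1.28]
T1 93 0 [-0.32  0.55  0.98  1.8  -0.52  1.08  2.52]
T1 93 180 [-0.29  0.53  0.94  1.8  -0.48  1.06 -0.65]
T1 235 0 [ 0.71  0.27 -0.34  1.6   0.09  1.29  2.03]
T1 235 180 [-0.51  0.52  1.3   1.66 -0.51  1.36 -0.6 ]
T2 93 0 [ 0.85  0.23 -0.34  1.96  0.09  0.97  2.13]
T2 93 180 [-0.34  0.34  1.03  2.01 -0.35  0.98 -0.61]
T2 235 0 [ 0.86  0.09 -0.34  1.8   0.03  1.26  2.19]
T2 235 180 [-0.41  0.07  1.    1.85 -0.06  1.25 -0.85]
```

```bash
cat >> h.py <<'E'
KN=(560.5,-6.3,102); TR=[(418,-301,96),(527,-290,96)]
def over(x,y,d,z=UP): r.movep((x,y,z),ori(d+180))
def pick(x,y,z=93,lift=UP):
    r.command_gripper(OPEN); r.movel((x,y,z),180); r.command_gripper(0,40)
    w=r.get_gripper_width(); r.movel((x,y,lift),150); return round(w*85,1),round(r.get_gripper_width()*85,1)
def place(x,y,z,lift):
    r.movel((x,y,z+12),180); hit=r.movel((x,y,z),30,max_force=6)
    p=r.get_position(); f=r.get_contact_force(); r.command_gripper(OPEN); r.movel((x,y,lift),150)
    return hit,np.round(p,1),np.round(f,1)
def look():
    """caps near the knife by matching top and side views: (xyz, ray gap)"""
    s,t=r.snapshot("side"),r.snapshot("top"); L=[]
    P=lambda q:q["camera_matrix"]@np.c_[q["R"],q["t"]]
    for a,n in blobs(red(t),10):
        for b,m in blobs(red(s),8):
            X=cv2.triangulatePoints(P(t),P(s),a,b).ravel(); X=X[:3]/X[3]
            h=P(t)@np.r_[X,1]; e=np.hypot(*(h[:2]/h[2]-a))
            if e<3 and 40<X[2]<190 and 400<X[0]<720: L.append((X.round(1),round(e,1)))
    return s,t,L
def on_knife():
    return [l for l in look()[2] if abs(l[0][1]-KN[1])<90 and abs(l[0][0]-KN[0])<50]
E
python3 - <<'E'
from h import *
x,y,d=ROT["B"]; r.command_gripper(OPEN); over(x,y,d,200); print(pick(x,y))
over(*KN); print(r.get_clock(), r.get_contact_force())
print(place(*KN[:2],137.5,200)); r.movel((KN[0],KN[1]+140,UP),250)
s,t,L=look(); [print(l) for l in L]; print(r.get_clock())
o=np.vstack([t["pixels"][150:360,120:440],s["pixels"][130:320,200:520]]); cv2.imwrite("pics/k1.png",cv2.resize(o,None,fx=1.5,fy=1.5)[:,:,::-1])
E
```

```text
(19.2, 19.2)
5.75 [-0.91491716  1.68838249 -2.35760374]
(True, array([560.9,  -5.2, 138.8]), array([0.7, 2.1, 0.9]))
(array([571.9, -63. , 128.6]), np.float64(0.5))
(array([548. ,  54.1, 128.9]), np.float64(0.5))
8.5417
```

View pics/k1.png

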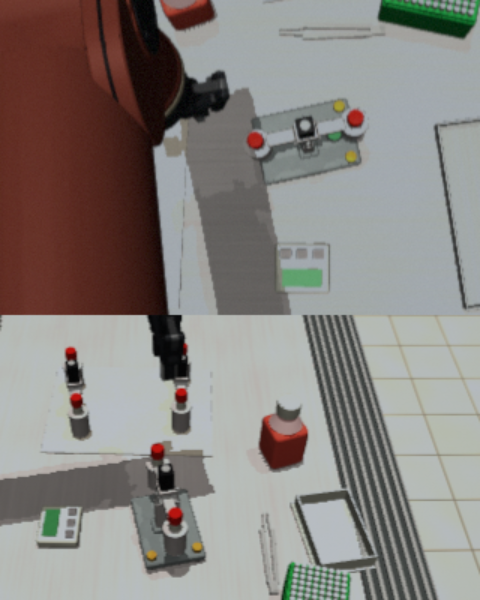

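The rotor on the knife is level: its caps measure z = 128.6 and 128.9 mm, so it is the even one. The other two go straight to the tray, carried high over the stand.

Run:
```python
from h import *
print(on_knife(), r.get_clock())
H=300
for k,(tx,ty,td) in zip("CA",TR):
    x,y,d=ROT[k]; over(x,y,d,UP if k=="C" else H); print(k,pick(x,y,lift=H))
    over(tx,ty,td,H); print(place(tx,ty,94.5,H),r.get_clock())
    if k=="C": print(on_knife())
over(430,-150,96,H); r.pause(.3)
s,t,L=look(); [print(l) for l in L]; print(r.get_clock())
o=np.hstack([t["pixels"][100:440,260:580],s["pixels"][140:480,180:500]]); cv2.imwrite("pics/end.png",cv2.resize(o,None,fx=1.25,fy=1.25)[:,:,::-1])
```

```text
[(array([571.8, -63.2, 128.8]), np.float64(0.5)), (array([547.9,  54. , 128.9]), np.float64(0.5))] 8.6417
C (19.2, 19.4)
(True, array([ 418.3, -300.9,   95. ]), array([0.1, 0.4, 4.1])) 18.1167
[(array([572.4, -63.7, 124.8]), np.float64(0.0)), (array([548.4,  54.6, 122.8]), np.float64(0.0))]
A (19.1, 19.2)
(True, array([ 527.2, -289.9,   94.9]), array([-1.3,  0.1,  4.1])) 29.3917
(array([571.9, -63.4, 128.6]), np.float64(0.3))
(array([548. ,  54.1, 128. ]), np.float64(0.4))
(array([ 520.6, -230.7,   85.9]), np.float64(0.2))
(array([ 430.1, -367.3,  106.4]), np.float64(0.7))
30.5083
```

View pics/end.png

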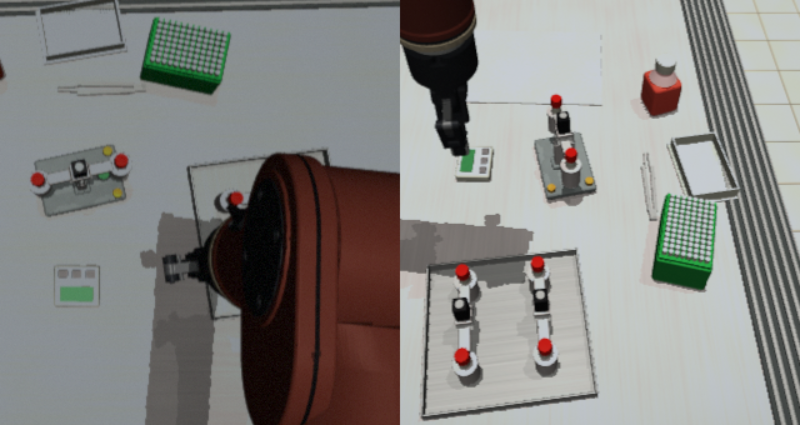

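The final picture shows both uneven rotors upright inside the tray. In the crop their handles are near (461,309) and (541,300). The third is level on the knife, with caps at 128.6 and 128.0 mm, and the gripper is clear.

```bash
python3 -c "
from plant import r
print(r.job_done(), r.get_clock())"
```

```text
the job is handed in; nothing more can be done
the job is handed in; nothing more can be done
```

I handed the job in at about 31 s: the middle rotor stayed level and rests freely on the knife edge, and the other two stand upright in the tray without being tried on the knife, since only one rotor is even; no verdict came back.

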